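# Hold the jigger over the open shaker, ready to be filled

## Robot

A 6-joint arm with a two-finger parallel gripper is mounted at the origin on the work surface. World frame = base frame: x ahead of the robot, y to its left, z up, the work surface at z = 0. Lengths are in mm, angles in rad, forces in N, time in s.
With the tool pointing down it reaches from about 325 to 900 mm from the base axis. Payload 6.1 kg.
Tool frame: the origin (TCP) lies between the finger pads, 19 mm behind the fingertips; this is the grasp point; z points along the fingers, y is the line along which they close (so a half turn about z gives the same grasp; the last joint's range is limited). The gripper opens to 85 mm and grips with 20 to 120 N. Pads are 22 mm wide; open, the fingers measure 114 mm over their backs; the gripper's body (76 mm by 85 mm) begins 54 mm behind the grasp point. The pads swing forward as they close: fully open they stand 13 mm farther back than shut.
Start: joints at [1.124, 0.22, 1.526, -0, 1.395, -0.126], TCP at [197.077, 593.108, 250] pointing down, gripper open.
Joint ranges: [-2.98, 2.98], [-0.91, 2.08], [0.09, 2.57], [-1.24, 4.39], [0.2, 2.65], [-2.68, 2.68]. Speed limits (rad/s): [2.57, 2.57, 3.01, 3.14, 3.14, 3.14].

## Interface

Orientations are given as a unit quaternion [x, y, z, w].
In Python, from rig import monitor, vision, job, nets gives the robot as it stands.
- The arm moves only by the tool carry_out, never from a script. Its argument "steps" is a list of rows, each a list of 3 entries, a list of its own where there are three numbers: the finger opening in m, from 0 to 0.0854, then the shift along the tool's x, y, z in m, then the turn, a rotation vector about the tool's x, y, z in rad. In form: [[gripper, [x, y, z], [ax, ay, az]], ...]. A call has 1 to 20 rows; each row shifts and turns the commanded pose from where the row before left it, along the tool's axes as they then stand; what a row does not reach is not made up. A row lasts 1/12 s, in which the tool goes at most 41.7 mm and 7.16 degrees, less where a joint would pass 70% of its speed; a pose out of reach is approached as far as the arm can. A call with a gripper value outside its range is refused whole. The fingers move at their own pace and stop on an object; the grip force is fixed at half the most. Time passes only in rows, so rows that do not move let the fingers close. It gives the time, the measured TCP pose, the force, the opening and the grip force at its end, in the units of the state.
- monitor.state(): the state, without advancing time (a new reading comes with each control period).
- vision.camera(name): name is "side" or "top"; returns (picture, depth): 480x640x3 uint8, red, green, blue; 480x640 float32, mm along the optical axis (not along the pixel's ray), 0 where there is no reading.
- vision.calibration(name): a dict with "mtx" (3x3 intrinsics, pixels), "k1" (the pictures are not rectified: a ray, as slopes to the right and down, at radius r is drawn at 1 + k1 r^2 times it, then the intrinsics apply), "T" (4x4, takes a point from camera to world coordinates). Camera axes: x right, y down, z forward; pixel columns grow to the right and rows downward; lengths in mm; the calibration is good to about 2 mm. A picture is of the moment at which its call begins. calibration takes no time and is no camera call.
- job.sign_off(): hands the job in; it is judged then, once.
Trained networks look in the newest picture that a camera, given by its name, has taken for a name from the list of things; names that differ only in an ending like _2 or _b are one class to them, and where a whole thing is asked for, a point or a joint stands for the part that bears it (a point fixed in the world has none). Each returns a list of dicts, best first, with "score" (0 to 1); they miss things now and then, are a little off and sometimes report something else, mostly with a low value. They report only what shows in the picture. A call takes as long as a camera call. They do not tell look-alikes from the thing itself.
- nets.find_in(label, camera): "at" ([x, y, z] in mm, in the coordinates of the camera as it stood for that picture, good to about 4 mm: the middle of the surface that is visible of it).
- nets.pinpoint(label, camera): "at" ([x, y, z] in mm, in the coordinates of the camera as it stood for that picture, good to about 4 mm: a listed point, or the origin of a listed thing).
The state is a dict: "t": time; "joint_pos": joint angles; "dq": joint speeds; "joint_torque": joint torques, N m; "tcp_pos": TCP position; "ee_rot": TCP orientation; "force": force on the tool from outside, world axes, zero at the start; "wrist_torque": the same for the moment, N m; "finger_gap": finger opening in mm; "grip_force": force on a finger pad.
Only numpy, scipy, OpenCV 4.12 (cv2) and the standard library are available. Lean on these libraries where they do the work, as an engineer would, in place of code of your own. Each camera call takes 0.05 s, during which the arm holds its last target. There are 200 camera calls.

## Task

Pull the drawer of the small walnut cabinet all the way out to its stop, and take the black jigger out of it by its handle. Carry it up and over, clear of the things on the smoked-glass tray, and stop with it hovering level, big cup up, centred over the mouth of the open steel shaker and about 15 mm above its rim, touching neither the shaker nor anything else. Finish while still holding it there, so that I can fill it and any spill drops into the shaker; leave the drawer out and the glass door shut, and do not bump or shift the shaker, the glasses, the decanter, the muddler or the shaker's top.

Things in the scene. Friction and masses are not known exactly. Their poses are not given: they have to be found in the camera images.
- cabinet_front (a point): middle of the top front edge of the walnut cabinet, 240 mm above the deck; the cabinet is fixed, 260 mm deep, 320 mm wide (y) and 240 mm high and lies to the +x of this point, its front looking along -x, roughly towards the robot. A drawer fills the upper 95 mm of the front, a brass-framed glass door the rest
- drawer (a joint): travel of the drawer in m: 0 shut, grows as it is pulled out along the cabinet's -x, up to 0.165 at its stop; starts shut or up to 15 mm ajar; about 2 N of friction, no latch, stays where it is left
- drawer_handle (a point): middle of the drawer's brass bar handle: a level bar 11 mm thick and 120 mm long along the cabinet's y, its centre line 35 mm in front of the drawer front and 38 mm below the cabinet's top; the bar's two stand-offs are 51 mm either side of its middle. It moves with the drawer
- drawer_floor (a point): centre of the drawer's inner floor, 97 mm below the cabinet's top. Inside, the drawer is 215 mm deep (x) and 278 mm wide (y); its sides and back stand 60 mm above this floor, its front 82 mm above it. A 30 mm high divider runs front to back 97 mm to the +y side of the middle with a steel bar spoon fixed beyond it; the jigger stands in the wide part
- jigger: black plastic hourglass jigger, 72 mm tall, standing big cup up on the drawer's floor, hidden until the drawer is out; origin at the centre of its underside, z up its axis. Foot 36 mm across, waist 20, mouth 44. A straight 12 x 12 mm handle leaves the waist, level along its own -x (towards the drawer front, within 30 degrees), and ends 85 mm from the axis. 40 to 85 g, weight near the axis
- jigger_grip (a point): the place to pinch the jigger's handle: the middle of the 12 mm bar, 55 mm from the jigger's axis towards its -x, 34 mm above its underside; x runs along the handle (towards the cup), y across it
- shaker: stainless steel cocktail shaker body, open at the top, loose, standing upright on the tray, 145 mm high, 62 mm across the foot, 88 mm across the rim (82 mm inside), 0.24 kg; origin at the centre of its underside
- shaker_rim (a point): centre of the shaker's mouth, at the height of its rim; 155 mm above the deck
- tray: smoked-glass tray, 310 mm (x) by 290 mm (y), fixed, 10 mm thick, brass gallery to 22 mm above the deck; origin at the centre of its underside. Shaker, tumblers and decanter stand on it in any order, axes over 120 mm apart. Fixed around it: 212 mm high bottle rack behind (x over 0.8), 138 mm bitters bottles at (0.70, -0.50) and (0.70, -0.58), ice bucket, 195 mm, far left (y over 0.44)
- tumbler_a: clear rocks tumbler, loose, 82 mm across, 88 mm high; origin at the centre of its underside
- tumbler_b: second clear rocks tumbler, the same
- decanter: amber glass decanter with a walnut stopper, loose, 76 mm across, 190 mm high, the tallest thing on the tray; origin at the centre of its underside
- muddler: walnut muddler lying on the tray's far side, loose, along its own y, 200 mm long, 30 mm thick; origin at its middle, on its underside
- shaker_top: the shaker's steel strainer top, loose, 86 mm across and 75 mm high, set aside on a cork coaster 5 mm thick; origin at the centre of its underside
- glass_door (a joint): angle in rad of the glass door below the drawer: 0 shut, held by a magnetic catch; leave it shut
Mind the look-alikes: they are no part of the job. What is shaped like the shaker but yellow is not meant. What is shaped like the decanter but yellow is not meant.

How it is judged (in metres and radians):
On the way, in this order (a step that is already met when the one before it is completed fails the run):
1. the drawer is pulled out to its stop (value of joint drawer above 0.157 m), for 0.2 s.
2. the jigger is lifted up out of the drawer by the gripper (height (world z) of jigger above 0.205 m and contact force between jigger and the fingers above 1 N), for 0.1 s.
At the end, for the whole second after the job is handed in: Still held by its handle (TCP within 45 mm of jigger_grip): level within 8 degrees, underside 5 to 30 mm above the rim, axis within 14 mm of its centre, touching nothing but the gripper; shaker upright, untouched, within 20 mm of its start; drawer out 0.14 m or more; glass door shut (horizontal distance between jigger and shaker_rim below 0.014 m and z of jigger in the frame of shaker_rim between 0.005 and 0.03 m and angle between jigger's own z axis and vertical below 0.14 rad and contact force between jigger and the fingers above 1 N and distance between the grasp point and jigger_grip below 0.045 m and contact force between each of jigger, the arm, the fingers and shaker below 0.1 N and contact force between jigger and decanter below 0.1 N and linear speed of jigger below 0.02 m/s and angle between shaker's own z axis and vertical below 0.1 rad and distance of shaker from where it was at the start of the episode below 0.02 m and value of joint drawer above 0.14 m and value of joint glass_door below 0.1 rad); the arm keeps its last pose, push and grip.
It fails at once if the jigger or the robot bumps the shaker (more than 2 N), or the shaker is shifted by more than 20 mm or tipped (contact force between any of jigger, the arm, the fingers and shaker above 2 N or distance of shaker from where it was at the start of the episode above 0.02 m or angle between shaker's own z axis and vertical above 0.2 rad).
It fails at once if a tumbler, the decanter, the muddler or the shaker's top is shifted by more than 20 mm or knocked over (distance of any of tumbler_a, tumbler_b, decanter, muddler, shaker_top from where it was at the start of the episode above 0.02 m or angle between any of tumbler_a, tumbler_b, decanter's own z axis and vertical above 0.3 rad).
It fails at once if the glass door is pulled open (value of joint glass_door above 0.1 rad).
It also fails if it takes over 64 s, if anything falls off the work surface, if the arm or the gripper's body presses on something with over 40 N, if the wrist force passes 120 N, or if a joint passes its speed limit or range.

## Working session

There is one attempt and no reset: what is moved stays moved. The work goes in short steps, Python scripts to look and compute and a tool call to move; the robot and the scene stay as the last step left them, time stands still between calls to the robot, and variables do not carry over. Pictures are saved under pics/ and viewed, at most 10 in all, crops included, and the job is handed in when it is done.

Besides the shell and the picture viewer there is one more tool, called after "Request:" as name(argument=value, ...), one argument or row to a line, values as JSON. carry_out: Moves the arm, as the interface text tells. Its arguments: {"type":"object","properties":{"steps":{"type":"array","items":{"type":"array"}}},"required":["steps"]}

```bash
mkdir -p pics; cat > h.py <<'E'
import numpy as np, cv2
from rig import monitor, vision, job, nets
def shot(c,name):
    p,d=vision.camera(c); cv2.imwrite(f'pics/{name}.png',p[:,:,::-1]); np.save(f'pics/{name}.npy',d); return p,d
def w(c,at):
    T=np.array(vision.calibration(c)["T"]); return (T@np.r_[at,1])[:3]
def pix(c,P):
    k=vision.calibration(c); T=np.linalg.inv(np.array(k["T"])); q=(T@np.r_[P,1])[:3]; s=q[:2]/q[2]; s=s*(1+k["k1"]*(s@s)); m=np.array(k["mtx"]); return (m[:2,:2]@s+m[:2,2])
def cloud(c,d):
    k=vision.calibration(c); v,u=np.mgrid[:480,:640]; m=np.array(k["mtx"])
    a=np.stack([(u-m[0,2])/m[0,0],(v-m[1,2])/m[1,1]],-1); s=a.copy()
    for _ in range(10): s=a/(1+k["k1"]*(s**2).sum(-1,keepdims=True))
    P=np.concatenate([s,np.ones((480,640,1))],-1)*d[...,None]; T=np.array(k["T"])
    return P@T[:3,:3].T+T[:3,3]
E
python3 - <<'E'
from h import *
s=monitor.state(); print(s['t'],s['tcp_pos'],s['ee_rot'],s['finger_gap'])
for c in('top','side'):
    shot(c,c+'0')
    print(c,np.round(np.array(vision.calibration(c)["T"])[:3,3]))
    for l in ('cabinet_front','drawer_handle','shaker_rim','tray','tumbler_a','decanter','muddler','shaker_top'):
        try:
            for r in nets.pinpoint(l,c)[:3]:
                P=w(c,r['at']); print(l,round(r['score'],2),np.round(P),np.round(pix(c,P)))
        except Exception as e: print(l,e)
E
```

```text
0.0 [196.86813497 592.58620981 248.89029684] [ 1.59738369e-01  9.87158903e-01 -9.40420352e-04 -2.62638504e-04] 85.00405363422995
top [ 376.  -99. 1267.]
cabinet_front 0.94 [625. 216. 237.] [163. 178.]
shaker_rim 0.87 [ 267. -269.  145.] [404. 347.]
tray 0.58 [ 535. -244.    6.] [381. 230.]
tumbler_a 0.9 [ 446. -300.   14.] [405. 266.]
tumbler_a 0.76 [ 583. -175.    9.] [352. 211.]
decanter 0.9 [ 364. -471.    2.] [477. 298.]
decanter 0.84 [ 579. -319.   10.] [411. 211.]
muddler 0.84 [ 657. -252.    9.] [382. 181.]
shaker_top 0.69 [ 496. -473.    5.] [475. 244.]
shaker_top 0.35 [ 467. -159.    8.] [346. 259.]
side [ 146. -961.  906.]
cabinet_front 0.94 [624. 212. 242.] [321. 145.]
drawer_handle 0.83 [588. 204. 202.] [310. 161.]
shaker_rim 0.94 [ 459. -162.  152.] [313. 264.]
shaker_rim 0.94 [ 263. -274.  148.] [243. 323.]
tray 0.98 [ 534. -243.    1.] [354. 324.]
tumbler_a 0.68 [ 583. -175.   14.] [361. 297.]
tumbler_a 0.67 [ 444. -302.    6.] [329. 352.]
decanter 0.81 [ 364. -482.    0.] [327. 435.]
decanter 0.61 [ 574. -317.   10.] [383. 340.]
muddler 0.64 [ 656. -253.   12.] [401. 311.]
shaker_top 0.71 [ 493. -478.    6.] [384. 410.]
shaker_top 0.59 [ 576. -318.    8.] [384. 340.]
shaker_top 0.57 [ 462. -166.  155.] [315. 264.]
```

View pics/top0.png

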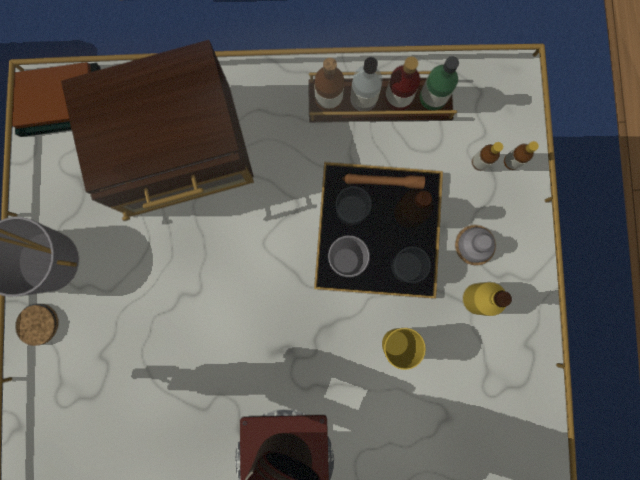

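View pics/side0.png

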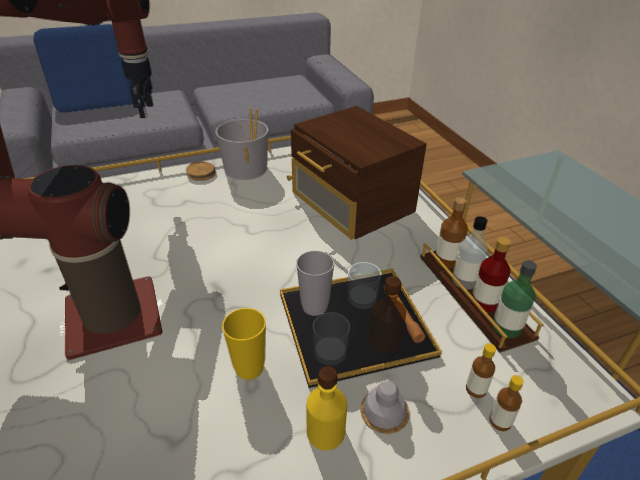

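```bash
python3 - <<'E'
from h import *
from scipy.optimize import least_squares
d=np.load('pics/top0.npy'); P=cloud('top',d)
X=P[(P[...,2]>232)&(P[...,2]<250)&(P[...,0]>580)&(P[...,1]>0)&(P[...,1]<480)]
r=cv2.minAreaRect(X[:,:2].astype(np.float32)); print('cab',r,np.round(cv2.boxPoints(r)),np.median(X[:,2]))
m=(P[...,2]>188)&(P[...,2]<215)&(P[...,0]>480)&(P[...,0]<640)&(P[...,1]>80)&(P[...,1]<330)
X=P[m]; print('handle?',len(X)); r=cv2.minAreaRect(X[:,:2].astype(np.float32)); print(r)
for c in('top','side'):
    Q=cloud(c,np.load(f'pics/{c}0.npy'))
    m=(abs(Q[...,0]-460)<70)&(abs(Q[...,1]+163)<70)&(Q[...,2]>146)&(Q[...,2]<165)
    X=Q[m]; f=least_squares(lambda p:np.hypot(X[:,0]-p[0],X[:,1]-p[1])-42.5,[460,-163],loss='soft_l1'); print('rim',c,len(X),f.x,np.abs(f.fun).mean(),np.percentile(X[:,2],[5,50,95]))
    for l in('shaker_rim','drawer_handle','cabinet_front'):
        for q in nets.pinpoint(l,c)[:2]: print(l,c,np.round(w(c,q['at'])),q['score'])
t=cv2.imread('pics/top0.png')[150:300,60:460]; s=cv2.imread('pics/side0.png')[120:360,200:440]
cv2.imwrite('pics/c1.png',np.vstack([cv2.resize(t,(800,300)),cv2.resize(s,(800,300))[:, :]]))
E
```

```text
cab ((751.4292602539062, 246.73023986816406), (264.222900390625, 322.9974365234375), 13.957334518432617) [[584. 372.]
 [662.  58.]
 [919. 122.]
 [841. 435.]] 240.05634864101467
handle? 761
((598.1596069335938, 235.2437744140625), (43.623992919921875, 185.63314819335938), 13.49171257019043)
rim top 214 [ 464.13734885 -155.77598935] 0.9975912126690951 [147.61451728 153.88208535 157.54620341]
shaker_rim top [ 267. -269.  145.] 0.87
cabinet_front top [625. 216. 237.] 0.94
rim side 288 [ 462.60870445 -161.13471455] 1.2154611677123361 [146.69820742 152.02187895 156.5532408 ]
shaker_rim side [ 459. -162.  152.] 0.94
shaker_rim side [ 263. -274.  148.] 0.94
drawer_handle side [588. 204. 202.] 0.83
cabinet_front side [624. 212. 242.] 0.94
```

View pics/c1.png

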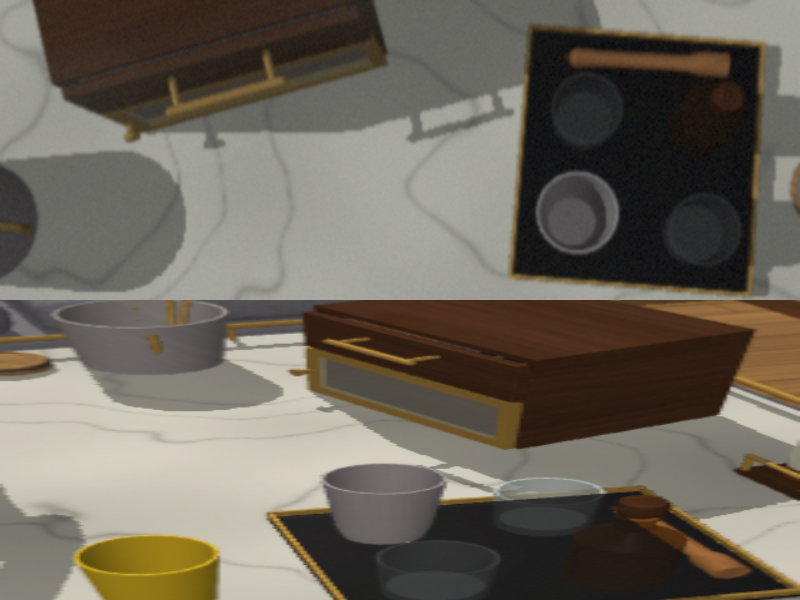

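The steel shaker is at top (349,256) and side (315,264). The yellow look-alikes are at top (404,347), shaped like the shaker, and (485,298), shaped like the decanter. I choose the steel one standing on the tray. The handle bar shows at top (147–197, ~187).

```bash
cat >> h.py <<'E'
from scipy.spatial.transform import Rotation as R
YAW=np.radians(13.96); CX=np.array([np.cos(YAW),np.sin(YAW)]); CY=np.array([-CX[1],CX[0]]); F=np.array([623.,215.])
def uv(P): return np.stack([(P[...,:2]-F)@CX,(P[...,:2]-F)@CY],-1)
def st():
    s=monitor.state(); r=R.from_quat(s['ee_rot']); return s,np.array(s['tcp_pos']),r.as_matrix()
E
python3 - <<'E'
from h import *
for c in('top','side'):
    Q=cloud(c,np.load(f'pics/{c}0.npy')); q=uv(Q)
    m=(q[...,0]>-60)&(q[...,0]<-18)&(abs(q[...,1])<75)&(Q[...,2]>185)&(Q[...,2]<220)
    z=Q[m][:,2]; u=q[m]
    print(c,m.sum(),'z',np.percentile(z,[5,50,90]),'u',np.percentile(u[:,0],[5,25,50,75,95]),'v',np.percentile(u[:,1],[0,2,50,98,100]))
    m=(q[...,0]>-30)&(q[...,0]<20)&(abs(q[...,1])<130)&(abs(q[...,1])>60)&(Q[...,2]>160)&(Q[...,2]<225)
    print('front u',np.percentile(q[m][:,0],[5,25,50,75]))
s,p,M=st(); Y=np.c_[[-CX[1],CX[0],0],[CX[0],CX[1],0],[0,0,-1]]
for u in(-35,-38,-42): 
  h=np.r_[F+CX*u,280]; print(h,Y.T@(h-p), (R.from_matrix(M).inv()*R.from_matrix(Y)).as_rotvec())
E
```

```text
top 373 z [202.42664122 206.22342203 209.01123299] u [-40.01674945 -37.99200842 -35.0967398  -32.02907849 -22.81920466] v [-64.18300761 -61.36827755  -0.10148947  60.14184211  64.85932738]
front u [-0.21259307  0.47587533  0.87604605  1.41056755]
side 151 z [199.07727957 204.57350498 207.16604442] u [-42.05476818 -40.12823735 -37.75977414 -34.50872072 -21.25631666] v [-70.31946162 -66.80277615 -10.44273346  54.96456147  55.95109948]
front u [-3.2289774  -1.36086828 -0.06513818  1.11434509]
[589.03374659 206.55644451 280.        ] [-469.69733889  287.13200824  -29.98954396] [2.41663801e-05 1.93884648e-05 1.00639462e+00]
[586.12235344 205.83271119 280.        ] [-469.69733889  284.13200824  -29.98954396] [2.41663801e-05 1.93884648e-05 1.00639462e+00]
[582.24049591 204.86773342 280.        ] [-469.69733889  280.13200824  -29.98954396] [2.41663801e-05 1.93884648e-05 1.00639462e+00]
```

Request:
carry_out(
  steps=[
    [0.032, [0, 0, -0.005], [0, 0, 0.1118]],
    [0.032, [0, 0, -0.005], [0, 0, 0.1118]],
    [0.032, [0, 0, -0.005], [0, 0, 0.1118]],
    [0.032, [0, 0, -0.005], [0, 0, 0.1118]],
    [0.032, [0, 0, -0.005], [0, 0, 0.1118]],
    [0.032, [0, 0, -0.005], [0, 0, 0.1118]],
    [0.032, [0, 0, -0.005], [0, 0, 0.1118]],
    [0.032, [0, 0, -0.005], [0, 0, 0.1118]],
    [0.032, [0, 0, -0.005], [0, 0, 0.1118]],
    [0.032, [-0.03, 0.015, 0], [0, 0, 0]],
    [0.032, [-0.03, 0.015, 0], [0, 0, 0]],
    [0.032, [-0.03, 0.015, 0], [0, 0, 0]],
    [0.032, [-0.03, 0.015, 0], [0, 0, 0]],
    [0.032, [-0.03, 0.015, 0], [0, 0, 0]],
    [0.032, [-0.03, 0.015, 0], [0, 0, 0]],
    [0.032, [-0.03, 0.015, 0], [0, 0, 0]],
    [0.032, [-0.03, 0.015, 0], [0, 0, 0]],
    [0.032, [-0.03, 0.015, 0], [0, 0, 0]],
    [0.032, [-0.03, 0.015, 0], [0, 0, 0]],
    [0.032, [-0.03, 0.015, 0], [0, 0, 0]],
  ],
)

```text
t: 2.87
tcp_pos: [437.7, 311.3, 295.3]
ee_rot: [0.616, 0.788, 0.0, 0.0]
force: [0.6, 0.0, -0.5]
finger_gap: 31.8
grip_force: 0.0
```

Request:
carry_out(
  steps=[
    [0.032, [-0.03, 0.025, 0], [0, 0, 0]],
    [0.032, [-0.03, 0.025, 0], [0, 0, 0]],
    [0.032, [-0.03, 0.025, 0], [0, 0, 0]],
    [0.032, [-0.03, 0.025, 0], [0, 0, 0]],
    [0.032, [-0.02, 0.021, 0], [0, 0, 0]],
    [0.032, [0, 0, 0], [0, 0, 0]],
    [0.032, [0, 0, 0], [0, 0, 0]],
  ],
)

```text
t: 3.45
tcp_pos: [588.9, 204.8, 294.3]
ee_rot: [0.617, 0.787, -0.0, -0.0]
force: [0.5, -0.3, -0.5]
finger_gap: 32.0
grip_force: 0.0
```

```bash
python3 - <<'E'
from h import *
s,p,M=st(); print(s['t'],p,uv(p),np.degrees(np.arctan2(M[1,1],M[0,1])),M[:,2],s['finger_gap'],s['force'],s['joint_pos'])
E
```

```text
3.45 [588.87462116 204.79039458 294.29873242] [-35.5804753   -1.67550043] 13.812800682156878 [-1.18082154e-03 -6.67634677e-05 -9.99999301e-01] 31.963098927945076 [ 0.46662017 -0.25925337 -0.46159423] [ 2.08186514e-01  1.92829832e-01  1.47566191e+00  1.79573233e-04
  1.47427004e+00 -3.29096221e-02]
```

Request:
carry_out(
  steps=[
    [0.032, [0, 0, 0.015], [0, 0, 0]],
    [0.032, [0, 0, 0.015], [0, 0, 0]],
    [0.032, [0, 0, 0.015], [0, 0, 0]],
    [0.032, [0, 0, 0.015], [0, 0, 0]],
    [0.032, [0, 0, 0.015], [0, 0, 0]],
    [0.032, [0, 0, 0.014], [0, 0, 0]],
    [0.032, [0, 0, 0], [0, 0, 0]],
    [0.0, [0, 0, 0], [0, 0, 0]],
    [0.0, [0, 0, 0], [0, 0, 0]],
    [0.0, [0, 0, 0], [0, 0, 0]],
    [0.0, [0, 0, 0], [0, 0, 0]],
    [0.0, [0, 0, 0], [0, 0, 0]],
  ],
)

```text
t: 4.45
tcp_pos: [588.0, 206.7, 206.6]
ee_rot: [0.616, 0.788, 0.0, -0.0]
force: [-2.9, 3.7, 1.4]
finger_gap: 9.0
grip_force: 58.7
```

Request:
carry_out(
  steps=[
    [0.0, [0, -0.005, 0], [0, 0, 0]],
    [0.0, [0, -0.011, 0], [0, 0, 0]],
    [0.0, [0, -0.012, 0], [0, 0, 0]],
    [0.0, [0, -0.012, 0], [0, 0, 0]],
    [0.0, [0, -0.012, 0], [0, 0, 0]],
    [0.0, [0, -0.012, 0], [0, 0, 0]],
    [0.0, [0, -0.012, 0], [0, 0, 0]],
    [0.0, [0, -0.012, 0], [0, 0, 0]],
    [0.0, [0, -0.012, 0], [0, 0, 0]],
    [0.0, [0, -0.012, 0], [0, 0, 0]],
    [0.0, [0, -0.012, 0], [0, 0, 0]],
    [0.0, [0, -0.012, 0], [0, 0, 0]],
    [0.0, [0, -0.012, 0], [0, 0, 0]],
    [0.0, [0, -0.01, 0], [0, 0, 0]],
    [0.0, [0, -0.004, 0], [0, 0, 0]],
    [0.0, [0, 0, 0], [0, 0, 0]],
    [0.0, [0, 0, 0], [0, 0, 0]],
  ],
)

```text
t: 5.87
tcp_pos: [430.7, 167.2, 206.5]
ee_rot: [0.616, 0.788, 0.0, -0.0]
force: [-3.0, 3.3, 4.0]
finger_gap: 8.7
grip_force: 60.2
```

```bash
python3 - <<'E'
from h import *
s,p,M=st(); print(s['t'],p,uv(p),np.degrees(np.arctan2(M[1,1],M[0,1])),s['force'])
E
```

```text
5.8667 [430.71771669 167.17576578 206.53643919] [-1.98140438e+02 -2.46837231e-02] 13.96368548536411 [-3.00921008  3.30666162  3.95227408]
```

Request:
carry_out(
  steps=[
    [0.0, [0, -0.002, 0], [0, 0, 0]],
    [0.0, [0, -0.002, 0], [0, 0, 0]],
    [0.0, [0, -0.001, 0], [0, 0, 0]],
    [0.0, [0, 0, 0], [0, 0, 0]],
    [0.0, [0, 0, 0], [0, 0, 0]],
    [0.0, [0, 0, 0], [0, 0, 0]],
  ],
)

```text
t: 6.37
tcp_pos: [430.4, 167.1, 206.7]
ee_rot: [0.616, 0.788, 0.005, 0.003]
force: [18.5, 11.2, -10.8]
finger_gap: 8.6
grip_force: 58.8
```

Request:
carry_out(
  steps=[
    [0.0, [0, 0.003, 0], [0, 0, 0]],
    [0.0, [0, 0.001, 0], [0, 0, 0]],
    [0.03, [0, 0, 0], [0, 0, 0]],
    [0.03, [0, 0, 0], [0, 0, 0]],
    [0.03, [0, 0, 0], [0, 0, 0]],
    [0.03, [0, 0, -0.01], [0, 0, 0]],
    [0.03, [0, 0, -0.02], [0, 0, 0]],
    [0.03, [0, 0, -0.02], [0, 0, 0]],
    [0.03, [0, 0, -0.025], [0, 0, 0]],
    [0.03, [0, 0, -0.025], [0, 0, 0]],
    [0.03, [0.03, 0, 0], [0, 0, 0]],
    [0.03, [0.035, 0, 0], [0, 0, 0]],
    [0.03, [0.035, 0, 0], [0, 0, 0]],
    [0.03, [0.035, 0, 0], [0, 0, 0]],
    [0.03, [0.035, 0, 0], [0, 0, 0]],
    [0.03, [0.03, 0, 0], [0, 0, 0]],
    [0.03, [0, 0, 0], [0, 0, 0]],
  ],
)

```text
t: 7.78
tcp_pos: [379.9, 364.7, 306.6]
ee_rot: [0.614, 0.789, 0.001, -0.001]
force: [0.1, -0.1, -0.3]
finger_gap: 29.9
grip_force: 0.0
```

```bash
python3 - <<'E'
from h import *
s,p,M=st(); print(s['t'],p,uv(p),s['force'])
for c in('top','side'):
    a,d=shot(c,c+'1'); 
    for l in('jigger','jigger_grip','drawer_floor','drawer_handle','shaker_rim'):
        for f in(nets.pinpoint,nets.find_in):
            for q in f(l,c)[:2]:
                P=w(c,q['at']); print(c,l,f.__name__,np.round(P),np.round(uv(P)),round(q['score'],2),np.round(pix(c,P)))
t=cv2.imread('pics/top1.png')[130:270,90:270]; s=cv2.imread('pics/side1.png')[90:230,200:380]
cv2.imwrite('pics/c2.png',np.hstack([cv2.resize(x,(400,311),interpolation=cv2.INTER_CUBIC) for x in (t,s)]))
E
```

```text
7.7833 [379.91663002 364.71843731 306.61367638] [-199.78501176  203.93892298] [ 0.05403806 -0.10090485 -0.29437331]
top jigger call [591. 179. 142.] [-40. -27.] 0.89 [193. 202.]
top jigger call [579. 172. 182.] [-54. -31.] 0.71 [192. 205.]
top jigger call [552. 212. 145.] [-70.  14.] 0.25 [177. 220.]
top jigger_grip call [533. 161. 176.] [-100.  -31.] 0.76 [197. 226.]
top jigger_grip call [ 467. -155.    8.] [-240. -321.] 0.48 [345. 259.]
top jigger_grip call [576. 175. 184.] [-55. -27.] 0.56 [190. 206.]
top jigger_grip call [ 444. -307.   26.] [-300. -463.] 0.18 [409. 267.]
top drawer_floor call [585. 208. 142.] [-38.   2.] 0.65 [180. 205.]
top drawer_floor call [551. 212. 142.] [-71.  14.] 0.92 [178. 221.]
top drawer_floor call [579. 177. 184.] [-52. -26.] 0.24 [189. 204.]
top drawer_handle call [432. 167. 203.] [-197.   -0.] 0.94 [191. 274.]
top drawer_handle call [588. 179. 140.] [-43. -26.] 0.27 [193. 204.]
top drawer_handle call [ 566. -305.  119.] [-181. -491.] 0.72 [413. 209.]
top drawer_handle call [556. 210. 146.] [-66.  11.] 0.57 [178. 218.]
top shaker_rim call [ 267. -269
[... 319 characters left out ...]
e jigger_grip call [533. 158. 179.] [-101.  -33.] 0.66 [297. 179.]
side jigger_grip call [590. 206. 140.] [-34.  -1.] 0.57 [310. 179.]
side jigger_grip call [580. 169. 181.] [-53. -34.] 0.72 [311. 174.]
side drawer_floor call [592. 204. 135.] [-33.  -3.] 0.97 [311. 181.]
side drawer_floor call [561. 192. 165.] [-65.  -8.] 0.63 [302. 176.]
side drawer_handle call [428. 163. 202.] [-201.   -4.] 0.58 [259. 178.]
side shaker_rim call [ 265. -274.  147.] [-465. -388.] 0.76 [244. 323.]
side shaker_rim call [ 460. -163.  153.] [-249. -328.] 0.69 [314. 264.]
side shaker_rim call [ 456. -184.  112.] [-258. -347.] 0.85 [316. 283.]
side shaker_rim call [ 264. -292.  109.] [-471. -406.] 0.77 [247. 342.]
```

View pics/c2.png

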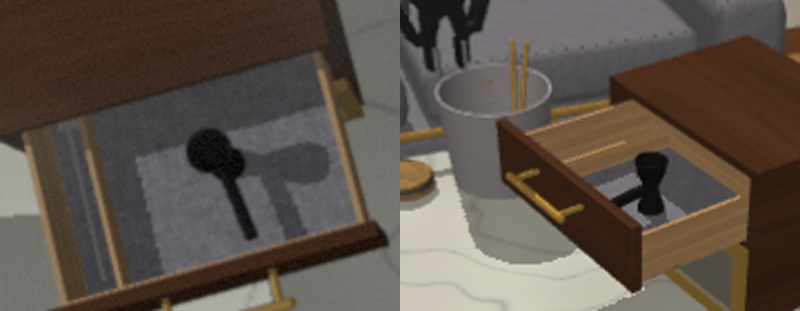

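```bash
python3 - <<'E'
from h import *
from scipy.optimize import least_squares
a,d=cv2.imread('pics/top1.png'),np.load('pics/top1.npy'); Q=cloud('top',d); q=uv(Q); g=a.max(2)
near=(abs(q[...,1]+30)<70)&(q[...,0]>-150)&(q[...,0]<-8)
m=near&(Q[...,2]>168)&(Q[...,2]<190)&(g<60)&(np.hypot(*(Q[...,:2]-[590,176]).transpose(2,0,1))>32)
X=Q[m]; vx,vy,x0,y0=cv2.fitLine(X[:,:2].astype(np.float32),cv2.DIST_HUBER,0,.01,.01).ravel()
print('handle',len(X),np.median(X[:,2]),np.degrees(np.arctan2(vy,vx)),x0,y0, 'ends',np.percentile((X[:,:2]-[x0,y0])@[vx,vy],[0,3,97,100]))
m=near&(Q[...,2]>207)&(Q[...,2]<222); X=Q[m]; print('rim',len(X),np.median(X[:,2]))
f=least_squares(lambda p:np.maximum(np.hypot(X[:,0]-p[0],X[:,1]-p[1])-22,0),[590,176]); print(f.x,X.min(0),X.max(0))
# dark-pixel handle fit on plane z=183
ys,xs=np.where(near&(g<45)&(Q[...,2]<195)); print(len(xs))
E
```

```text
handle 140 182.5717785262059 23.2108 534.4837 157.71046 ends [-25.54506875 -24.68448143  24.17871427  26.82668197]
rim 130 213.3099967758916
[582.36196005 180.73371843] [476.97969172 158.19168953 207.13017578] [608.03965665 205.91044933 219.23259185]
384
```

Request:
carry_out(
  steps=[
    [0.045, [0, 0, 0], [0, 0, 0.1191]],
    [0.045, [0, 0, 0], [0, 0, 0.1191]],
    [0.045, [0, 0, 0], [0, 0, 0.1191]],
    [0.045, [0, 0, 0], [0, 0, 0.1191]],
    [0.045, [0, 0, 0], [0, 0, 0.1191]],
    [0.045, [0, 0, 0], [0, 0, 0.1191]],
    [0.045, [0, 0, 0], [0, 0, 0.1191]],
    [0.045, [0, 0, 0], [0, 0, 0.1191]],
    [0.045, [0, 0, 0], [0, 0, 0.1191]],
    [0.045, [0, 0, 0], [0, 0, 0.1191]],
    [0.045, [0, 0, 0], [0, 0, 0.1191]],
    [0.045, [0, 0, 0], [0, 0, 0.1191]],
  ],
)

```text
t: 9.88
tcp_pos: [381.6, 360.8, 306.0]
ee_rot: [0.982, 0.189, -0.0, 0.0]
force: [-0.3, -0.7, 0.1]
finger_gap: 45.0
grip_force: 0.0
```

Request:
carry_out(
  steps=[
    [0.045, [0.0065, 0.025, 0], [0, 0, 0]],
    [0.045, [0.0065, 0.025, 0], [0, 0, 0]],
    [0.045, [0.0065, 0.025, 0], [0, 0, 0]],
    [0.045, [0.0065, 0.025, 0], [0, 0, 0]],
    [0.045, [0.0065, 0.025, 0], [0, 0, 0]],
    [0.045, [0.0065, 0.025, 0], [0, 0, 0]],
    [0.045, [0.0065, 0.025, 0], [0, 0, 0]],
    [0.045, [0.0065, 0.025, 0], [0, 0, 0]],
    [0.045, [0.0065, 0.025, 0], [0, 0, 0]],
    [0.045, [0.0065, 0.025, 0], [0, 0, 0]],
    [0.045, [0, 0, 0], [0, 0, 0]],
    [0.045, [0, 0, 0], [0, 0, 0]],
  ],
)

```text
t: 10.88
tcp_pos: [536.3, 152.6, 305.7]
ee_rot: [0.982, 0.19, -0.0, -0.0]
force: [-0.5, 0.2, 0.3]
finger_gap: 45.1
grip_force: 0.0
```

```bash
python3 - <<'E'
from h import *
s,p,M=st(); print(s['t'],p,np.degrees(np.arctan2(M[1,1],M[0,1])),M[:,2],'rem in tool',M.T@(np.array([536,158.5,180])-p))
E
```

```text
10.8833 [536.26740897 152.6041899  305.73094781] -68.05594367002911 [-5.89158966e-04  6.74640806e-05 -9.99999824e-01] rem in tool [  2.0207752   -5.53303475 125.73148101]
```

Request:
carry_out(
  steps=[
    [0.045, [0.002, -0.0055, 0.015], [0, 0, 0]],
    [0.045, [0, 0, 0.02], [0, 0, 0]],
    [0.045, [0, 0, 0.02], [0, 0, 0]],
    [0.045, [0, 0, 0.02], [0, 0, 0]],
    [0.045, [0, 0, 0.015], [0, 0, 0]],
    [0.045, [0, 0, 0.015], [0, 0, 0]],
    [0.045, [0, 0, 0.01], [0, 0, 0]],
    [0.045, [0, 0, 0.011], [0, 0, 0]],
    [0.045, [0, 0, 0], [0, 0, 0]],
    [0.045, [0, 0, 0], [0, 0, 0]],
  ],
)

```text
t: 11.72
tcp_pos: [535.2, 159.8, 179.8]
ee_rot: [0.981, 0.192, -0.0, -0.0]
force: [0.9, -0.3, 0.2]
finger_gap: 45.2
grip_force: 0.0
```

```bash
python3 - <<'E'
from h import *
a,d=shot('side','side2'); 
for q in nets.pinpoint('jigger','side')[:2]+nets.pinpoint('jigger_grip','side')[:2]: print(np.round(w('side',q['at'])),q['score'])
s=cv2.imread('pics/side2.png')[110:230,240:400]
cv2.imwrite('pics/c3.png',cv2.resize(s,(640,480),interpolation=cv2.INTER_CUBIC))
E
```

```text
[590. 172. 143.] 0.7
[535. 159. 174.] 0.47
```

View pics/c3.png

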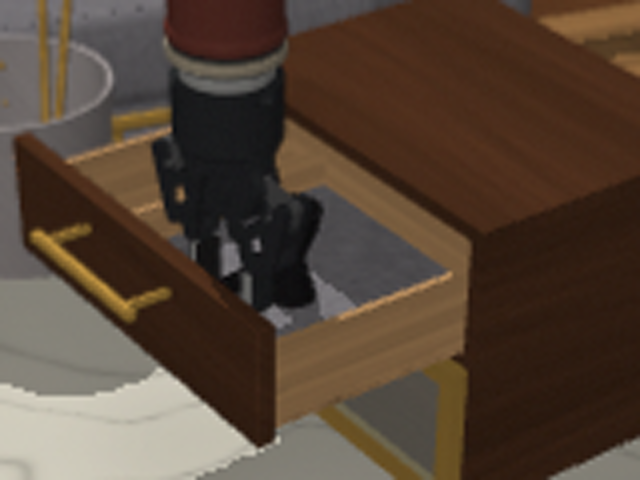

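The gripper is down in the drawer around (230–270, 220–290) of the crop, straddling the handle just ahead of the jigger's cup at (295,250). Nothing is in the way, so I'll close.

Request:
carry_out(
  steps=[
    [0.0, [0, 0, 0], [0, 0, 0]],
    [0.0, [0, 0, 0], [0, 0, 0]],
    [0.0, [0, 0, 0], [0, 0, 0]],
    [0.0, [0, 0, 0], [0, 0, 0]],
    [0.0, [0, 0, 0], [0, 0, 0]],
    [0.0, [0, 0, 0], [0, 0, 0]],
    [0.0, [0, 0, 0], [0, 0, 0]],
  ],
)

```text
t: 12.45
tcp_pos: [535.9, 159.5, 180.5]
ee_rot: [0.981, 0.192, 0.0, 0.0]
force: [-2.0, -0.5, 4.2]
finger_gap: 10.5
grip_force: 59.4
```

Request:
carry_out(
  steps=[
    [0.0, [0, 0, -0.003], [0, 0, 0]],
    [0.0, [0, 0, -0.006], [0, 0, 0]],
    [0.0, [0, 0, -0.01], [0, 0, 0]],
    [0.0, [0, 0, -0.01], [0, 0, 0]],
    [0.0, [0, 0, -0.012], [0, 0, 0]],
    [0.0, [0, 0, -0.012], [0, 0, 0]],
    [0.0, [0, 0, -0.012], [0, 0, 0]],
    [0.0, [0, 0, -0.012], [0, 0, 0]],
    [0.0, [0, 0, -0.012], [0, 0, 0]],
    [0.0, [0, 0, -0.01], [0, 0, 0]],
    [0.0, [0, 0, -0.008], [0, 0, 0]],
    [0.0, [0, 0, -0.005], [0, 0, 0]],
    [0.0, [0, 0, 0], [0, 0, 0]],
    [0.0, [0, 0, 0], [0, 0, 0]],
  ],
)

```text
t: 13.62
tcp_pos: [535.6, 159.4, 291.9]
ee_rot: [0.981, 0.192, -0.0, 0.0]
force: [-0.4, 0.9, -0.5]
finger_gap: 11.0
grip_force: 58.8
```

```bash
python3 - <<'E'
from h import *
s,p,M=st(); print(s['t'],p,s['finger_gap'],s['force'],s['wrist_torque'])
for c in('top','side'):
    a,d=shot(c,c+'3')
    for l in('jigger','jigger_grip'):
        for q in nets.pinpoint(l,c)[:2]: P=w(c,q['at']); print(c,l,np.round(P),round(q['score'],2),'tool',np.round(M.T@(P-p)),np.round(pix(c,P)))
s=cv2.imread('pics/side3.png')[80:200,240:400]; t=cv2.imread('pics/top3.png')[140:260,130:290]
cv2.imwrite('pics/c4.png',np.hstack([cv2.resize(x,(400,300),interpolation=cv2.INTER_CUBIC) for x in (t,s)]))
E
```

```text
13.6167 [535.56862507 159.39154264 291.88983359] 10.995386931310106 [-0.39914668  0.86310747 -0.54832675] [ 0.05363095 -0.0099822   0.01768277]
top jigger [ 577. -318.    8.] 0.66 tool [-141.  458.  284.] [410. 212.]
top jigger [ 464. -159.  155.] 0.53 tool [-186.  268.  137.] [349. 256.]
top jigger_grip [623. 214. 235.] 0.53 tool [101. -18.  57.] [164. 179.]
top jigger_grip [ 496. -472.    4.] 0.46 tool [-274.  570.  287.] [474. 244.]
side jigger [ 654. -258.   12.] 0.68 tool [-48. 432. 280.] [401. 313.]
side jigger [589. 175. 253.] 0.59 tool [55.  6. 39.] [314. 149.]
side jigger_grip [534. 160. 289.] 0.79 tool [-2. -1.  3.] [296. 143.]
```

View pics/c4.png

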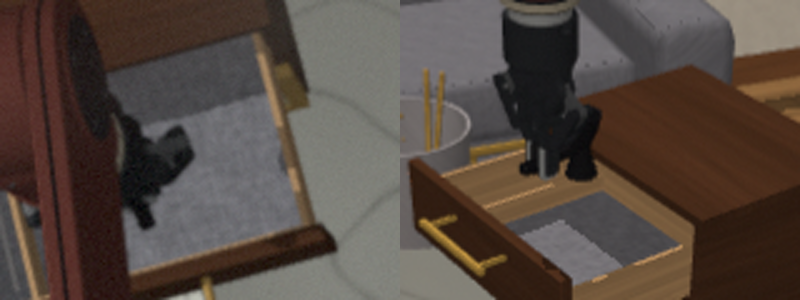

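Request:
carry_out(
  steps=[
    [0.0, [-0.0081, 0.009, 0], [0, 0, 0]],
    [0.0, [-0.0162, 0.0179, 0], [0, 0, 0]],
    [0.0, [-0.0162, 0.0179, 0], [0, 0, 0]],
    [0.0, [-0.0162, 0.0179, 0], [0, 0, 0]],
    [0.0, [-0.0162, 0.0179, 0], [0, 0, 0]],
    [0.0, [-0.0162, 0.0179, 0], [0, 0, 0]],
    [0.0, [-0.0162, 0.0179, 0], [0, 0, 0]],
    [0.0, [-0.0162, 0.0179, 0], [0, 0, 0]],
    [0.0, [-0.0162, 0.0179, 0], [0, 0, 0]],
    [0.0, [-0.0162, 0.0179, 0], [0, 0, 0]],
    [0.0, [-0.0162, 0.0179, 0], [0, 0, 0]],
    [0.0, [-0.0162, 0.0179, 0], [0, 0, 0]],
    [0.0, [-0.0162, 0.0179, 0], [0, 0, 0]],
    [0.0, [-0.0162, 0.0179, 0], [0, 0, 0]],
    [0.0, [-0.0162, 0.0179, 0], [0, 0, 0]],
    [0.0, [-0.0081, 0.009, 0], [0, 0, 0]],
    [0.0, [0, 0, 0], [0, 0, 0]],
    [0.0, [0, 0, 0], [0, 0, 0]],
  ],
)

```text
t: 15.42
tcp_pos: [410.8, -181.4, 291.9]
ee_rot: [0.982, 0.19, -0.0, -0.0]
force: [0.7, 0.3, -0.5]
finger_gap: 10.7
grip_force: 58.8
```

```bash
python3 - <<'E'
from h import *
from scipy.optimize import least_squares
s,p,M=st(); print(s['t'],p,M[:,0],M[:,2],s['finger_gap'],s['grip_force'])
for c in('top','side'):
    a,d=shot(c,c+'4')
    for l in('jigger','jigger_grip','shaker_rim','drawer_handle'):
        for q in nets.pinpoint(l,c)[:2]: P=w(c,q['at']); print(c,l,np.round(P),round(q['score'],2),'tool',np.round(M.T@(P-p)),np.round(pix(c,P)))
    Q=cloud(c,d); X=Q[(np.linalg.norm(Q[...,:2]-[462,-160],axis=-1)<60)&(Q[...,2]>240)&(Q[...,2]<340)]
    print(len(X),X.min(0),X.max(0)) if len(X) else 0
    h=(X[:,2]>315)&(X[:,2]<332) if len(X) else []
s=cv2.imread('pics/side4.png')[150:300,220:420]; t=cv2.imread('pics/top4.png')[180:330,260:460]
cv2.imwrite('pics/c5.png',np.hstack([cv2.resize(x,(400,300),interpolation=cv2.INTER_CUBIC) for x in (t,s)]))
E
```

```text
15.4167 [ 410.7875865  -181.41530276  291.89543168] [ 9.27440347e-01  3.73971125e-01 -3.26941681e-05] [-1.38331005e-04  2.55633610e-04 -9.99999958e-01] 10.652303696339406 58.81022751331329
top jigger [ 462. -161.  253.] 0.6 tool [55.  0. 39.] [353. 253.]
top jigger_grip [ 536. -242.    4.] 0.16 tool [ 94. 103. 288.] [380. 230.]
top shaker_rim [ 266. -269.  145.] 0.71 tool [-167.   27.  147.] [405. 348.]
top shaker_rim [ 465. -158.  153.] 0.51 tool [ 59.  -2. 139.] [349. 255.]
top drawer_handle [434. 166. 203.] 0.72 tool [ 151. -313.   89.] [192. 273.]
21 [ 444.05243253 -174.76254315  259.6942306 ] [ 474.01469838 -153.8114303   328.0414629 ]
side jigger [ 465. -162.  254.] 0.58 tool [57.  2. 38.] [316. 228.]
side jigger_grip [ 411. -179.  288.] 0.62 tool [ 1. -2.  4.] [295. 225.]
side jigger_grip [432. 165. 199.] 0.36 tool [ 149. -313.   93.] [260. 179.]
side shaker_rim [ 265. -272.  149.] 0.71 tool [-169.   30.  143.] [244. 322.]
side shaker_rim [ 458. -160.  150.] 0.57 tool [ 52.  -2. 142.] [313. 264.]
side drawer_handle [431. 163. 199.] 0.8 tool [ 147. -312.   93.] [260. 179.]
side drawer_handle [591. 204. 136.] 0.7 tool [ 311. -290.  156.] [310. 181.]
448 [ 404.69515101 -210.97987589  254.05287051] [ 483.79104005 -140.31056771  339.03436274]
```

View pics/c5.png

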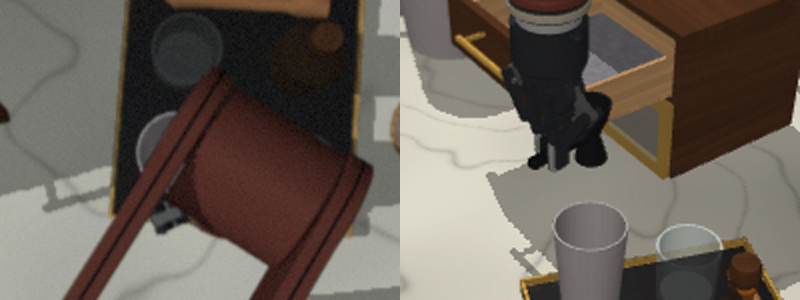

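Request:
carry_out(
  steps=[
    [0.0, [0, 0, 0.006], [0, 0, 0]],
    [0.0, [0, 0, 0.012], [0, 0, 0]],
    [0.0, [0, 0, 0.012], [0, 0, 0]],
    [0.0, [0, 0, 0.012], [0, 0, 0]],
    [0.0, [0, 0, 0.012], [0, 0, 0]],
    [0.0, [0, 0, 0.01], [0, 0, 0]],
    [0.0, [0, 0, 0.008], [0, 0, 0]],
    [0.0, [0, 0, 0.006], [0, 0, 0]],
    [0.0, [0, 0, 0.004], [0, 0, 0]],
    [0.0, [0, 0, 0], [0, 0, 0]],
    [0.0, [0, 0, 0], [0, 0, 0]],
    [0.0, [0, 0, 0], [0, 0, 0]],
  ],
)

```text
t: 16.92
tcp_pos: [411.8, -181.1, 210.6]
ee_rot: [0.981, 0.192, 0.0, 0.0]
force: [-0.0, 0.9, -0.6]
finger_gap: 10.8
grip_force: 58.8
```

```bash
python3 - <<'E'
from h import *
s,p,M=st(); print(s['t'],p,M[:,2],s['finger_gap'],s['grip_force'],s['force'])
for i in range(2):
  for c in('top','side'):
    a,d=shot(c,c+'5')
    for l in('jigger','jigger_grip','shaker_rim','drawer_handle'):
        for q in nets.pinpoint(l,c)[:3]:
            P=w(c,q['at'])
            if np.linalg.norm(P[:2]-[450,-165])<80: print(c,l,np.round(P),round(q['score'],2))
s=cv2.imread('pics/side5.png')[200:350,240:440]
cv2.imwrite('pics/c6.png',cv2.resize(s,(800,600),interpolation=cv2.INTER_CUBIC))
E
```

```text
16.9167 [ 411.79657607 -181.11203159  210.64803032] [ 9.84482024e-04 -6.95010550e-04 -9.99999274e-01] 10.804151576897791 58.83138656616211 [-0.01498988  0.91723371 -0.58994408]
top shaker_rim [ 468. -158.  155.] 0.75
side jigger [ 469. -166.  172.] 0.74
side jigger_grip [ 410. -181.  204.] 0.9
side shaker_rim [ 462. -161.  152.] 0.87
top jigger [ 464. -162.  171.] 0.51
top shaker_rim [ 466. -156.  155.] 0.68
side jigger [ 465. -165.  171.] 0.58
side jigger_grip [ 413. -178.  205.] 0.61
side jigger_grip [ 465. -166.  171.] 0.28
side shaker_rim [ 463. -163.  151.] 0.77
```

View pics/c6.png

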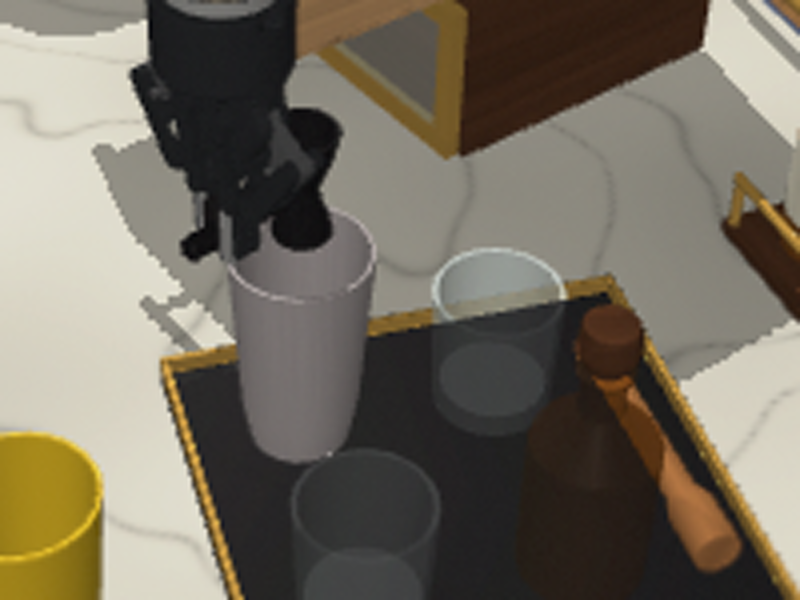

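The foot is centred over the mouth: foot at crop (303,238), rim centre at (302,255). The gap to the rim is about 16 mm, the jigger is level, and the tray items haven't moved.

```bash
python3 -c "
from rig import job; print(job.sign_off())"
```

```text
the job is handed in; nothing more can be done
None
```

The job is handed in, with no verdict returned: the drawer is at its stop, and the jigger is held by its handle, level and big cup up, about 16 mm above the steel shaker's rim and, by my measurements, about 4 mm off centre.

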